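# Weigh the sample carrier on the spring scale

### The arm

A 7-joint arm with a two-finger parallel gripper is mounted at the origin on the work surface. World frame = base frame: x ahead of the robot, y to its left, z up, the work surface at z = 0. Lengths are in mm, angles in rad, forces in N, time in s.
With the tool pointing down it reaches from about 400 to 875 mm from the base axis. Payload 4.4 kg.
Tool frame: the origin (TCP) lies midway between the tips of the shut fingers; the grasp point (between the pads) lies 19 mm behind it (ctrl.grip_depth is the distance from the TCP to the grasp point, in mm); z points along the fingers, y is the direction in which the jaws open and shut (so a half turn about z gives the same grasp; the last joint's range is limited). The gripper opens to 85 mm and grips with 20 to 120 N. Pads are 22 mm wide; open, the fingers measure 114 mm over their backs; the gripper's body (76 mm by 85 mm) begins 54 mm behind the grasp point. The pads swing forward as they close: fully open they stand 13 mm farther back than shut.
Start: joints at [-1.176, 0.628, 0.038, 1.517, -0.027, 0.996, -0.02], TCP at [289.012, 582.228, 231.313] pointing down, gripper open.
Joint ranges: [-3.06, 3.06], [-0.37, 2.12], [-1.25, 1.32], [0.18, 2.47], [-1.1, 4.24], [0.23, 1.98], [-2.94, 2.94]. Speed limits (rad/s): [2.57, 2.57, 3.14, 3.14, 3.14, 3.14, 3.14].

### API

Orientations are given as [roll, pitch, yaw] about the fixed x, y, z axes, in that order (R = Rz(yaw) Ry(pitch) Rx(roll)).
In Python, from cell import ctrl, get_image gives the robot as it stands.
- The arm moves only by the tool arm_command, never from a script. Its argument "plan" is a list of rows, each an object of numbers: "rx", "ry", "rz": the turn, a rotation vector about the tool's x, y, z in rad; "x", "y", "z": the shift along the tool's x, y, z in cm; "jaw": the finger opening in cm, from 0 to 8.54. In form: [{"rx": .., "ry": .., "rz": .., "x": .., "y": .., "z": .., "jaw": ..}, ...]. A call has 1 to 10 rows; each row is the pose to reach, as a shift and turn from the pose measured when the call began, along the tool's axes at that moment; what a row does not reach only later rows make up. A row lasts 1/12 s, in which the tool goes at most 41.7 mm and 7.16 degrees, less where a joint would pass 70% of its speed; a pose out of reach is approached as far as the arm can. A call with a gripper value outside its range is refused whole. The fingers move at their own pace and stop on an object; the grip force is fixed at half the most. Time passes only in rows, so rows that repeat a pose let the fingers close. It gives the time, the measured TCP pose, the force and the opening at its end, in the units of the state.
- ctrl.read_state(): the state, without advancing time (a new reading comes with each control period).
- get_image(name): name is "side" or "top"; returns a dict with "frame" (480x640x3 uint8, red, green, blue), "fovy" (degrees; the focal length in pixels is half the picture's height over the tangent of half this angle, whatever the lens; pixels are square), "cx", "cy" (the principal point, pixels), "R" (3x3) and "t" (3): a world point X has camera coordinates R X + t. Camera axes: x right, y down, z forward; pixel columns grow to the right and rows downward; lengths in mm; the calibration is good to about 2 mm. A picture is of the moment at which its call begins. There is no depth.
- ctrl.finish_job(): hands the job in, once; it reports no verdict.
The state is a dict: "clock": time; "qpos": joint angles; "qd": joint speeds; "tau": joint torques, N m; "eef_pos": TCP position; "tool_rot": TCP orientation; "force": force on the tool from outside, world axes, zero at the start; "torque": the same for the moment, N m; "width": finger opening in mm.
Only numpy, scipy, OpenCV 4.12 (cv2) and the standard library are available. Lean on these libraries where they do the work, as an engineer would, in place of code of your own. Each camera call takes 0.05 s, during which the arm holds its last target.

### The job

Pick up the sample carrier by its grip post, hang its bail in the crook of the spring scale's hook, and keep holding it while you let the weight down slowly until the scale carries all of it, so that the pointer does not jump up or down when you let go. Leave the carrier hanging free, level and still; do not knock or strain the scale, run its pointer past the end of the marks, or disturb the other things on the bench.

Things in the scene. Friction and masses are not known exactly. Their poses are not given: they have to be found in the camera images.
- carrier_grip (a point): Grip point of the loose sample carrier (starts upright on the bench): centre line of a 16 x 16 mm square upright grey grip post that spans 136 to 192 mm above the carrier's underside; this point is at 172 mm. Axes: z up, y along the wire bail, x through the bail's opening.
- carrier_mid (a point): Half-way up the carrier's middle axis, 96 mm above its underside. The carrier: at the bottom an aluminium tray 80 (x) x 90 (y) x 30 mm with a dark steel block fixed in it; from it rises a bail of 6 mm steel wire in the y-z plane. Total mass unknown, 0.26 to 0.89 kg. Same axes.
- carrier_eye (a point): Point inside the peak of the carrier's bail where the top of the hook's wire bears when it hangs: on the middle axis, 127 mm above the underside, 45 mm below carrier_grip. The bail has upright legs at y = +-44 mm up to 90 mm, then slopes inwards at about 45 degrees to this peak. If it is off-centre, one slope bears on the wire and pushes sideways. Same axes.
- hook_crook (a point): Middle of the bottom of the hook's crook, upper side of the wire; carrier_eye comes here. The 8 mm wire sticks out level along the scale's -x, dips into the crook 100 mm out from the column's face (crook 14 mm long at the bottom, about 35 mm at the mouth; wire 16 mm higher on the column's side) and turns up to the tip. z about 250 mm unloaded; sinks with load. Axes as the scale's.
- hook_tip (a point): Top of the hook's upturned tip, its free end: 18 mm higher than hook_crook and 21 mm farther from the column. The carrier must pass over it, so that the hook reaches through the bail. Axes as the scale's.
- hook (a joint): How far the hook and its pointer have sunk (m): 0 unloaded, grows downward, 0.100 at the stop (end of the marks). Linear spring, 120 N/m (8.3 mm per newton) from 0, lightly damped.
- scale: The fixed spring scale: white base plate 150 x 150 x 14 mm, white column 50 (x) x 70 (y) mm, 314 mm tall, tick marks every 10 mm on the face from which the hook sticks out. Origin on the underside in the middle of the column; its -x points along the hook, towards the hook's tip; z up.
- block_mid (a point): Centre of a loose plain steel block, 90 x 65 x 22 mm; leave alone.
- jar_mid (a point): Centre of a loose closed glass jar, 60 mm diameter, 100 mm tall, upright; leave alone.
- driver_grip (a point): Handle of a screwdriver lying on the bench, about 200 mm long; leave alone.

How it is judged:
By the outcome, as a careful person would: the job done as asked, in the order asked, and still so for the second after the job is handed in, with the robot touching nothing.
It also fails if it takes over 58 s, if anything falls off the work surface, if the arm or the gripper's body presses on something with over 40 N, if the wrist force passes 120 N, or if a joint passes its speed limit or range.

## Working session

There is one attempt and no reset: what is moved stays moved. The work goes in short steps, Python scripts to look and compute and a tool call to move; the robot and the scene stay as the last step left them, time stands still between calls to the robot, and variables do not carry over. Pictures are saved under pics/ and viewed, and the job is handed in when it is done.

Besides the shell and the picture viewer there is one more tool, called after "Request:" as a command line: name --argument value ..., lists and objects as JSON in quotes. arm_command: Moves the arm, as the interface text tells. Its arguments: {"type":"object","properties":{"plan":{"type":"array","items":{"type":"object","properties":{"rx":{"type":"number"},"ry":{"type":"number"},"rz":{"type":"number"},"x":{"type":"number"},"y":{"type":"number"},"z":{"type":"number"},"jaw":{"type":"number"}}}}},"required":["plan"]}

```bash
mkdir -p pics; ls; python3 - <<'E'
from cell import ctrl,get_image
import cv2,numpy as np
s=ctrl.read_state()
print({k:np.round(v,3) for k,v in s.items()}, ctrl.grip_depth)
for n in("side","top"):
    d=get_image(n); cv2.imwrite(f"pics/{n}0.png",d["frame"][:,:,::-1])
    print(n,d["fovy"],d["cx"],d["cy"],np.round(d["R"],4).tolist(),np.round(d["t"],1).tolist(), (-d["R"].T@d["t"]).round(0))
E
```

```text
pics
{'clock': np.float64(0.0), 'qpos': array([-1.176,  0.629,  0.038,  1.518, -0.027,  0.996, -0.02 ]), 'qd': array([ 0.001, -0.   , -0.001,  0.   ,  0.001, -0.   , -0.   ]), 'tau': array([ 1.0000e-03, -5.6341e+01,  1.2260e+00, -1.9344e+01,  1.1000e-02,
        1.0000e-02,  0.0000e+00]), 'eef_pos': array([288.724, 581.653, 230.399]), 'tool_rot': array([-3.14 ,  0.   ,  2.681]), 'force': array([ 0.974,  0.225, -0.001]), 'torque': array([ 0.025,  0.035, -0.028]), 'width': np.float64(85.292)} 18.700000000000003
side 43.931949504283075 311.87774949030864 242.0263295354912 [[0.9352, -0.3541, -0.0071], [-0.2099, -0.538, -0.8164], [0.2853, 0.765, -0.5774]] [-520.1, 244.0, 1024.1] [ 245. -836.  787.]
top 57.511583839523006 317.8927077563786 239.37139089539565 [[0.0282, -0.9996, -0.0094], [-0.9853, -0.0262, -0.1689], [0.1686, 0.014, -0.9856]] [-23.0, 602.5, 1010.3] [ 424.  -21. 1097.]
```

View pics/side0.png

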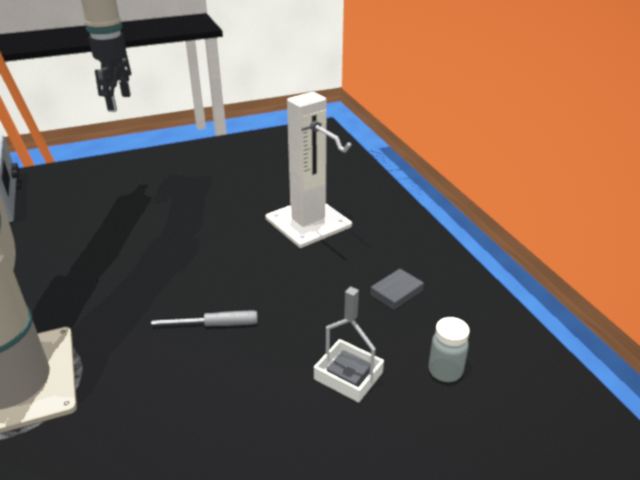

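View pics/top0.png

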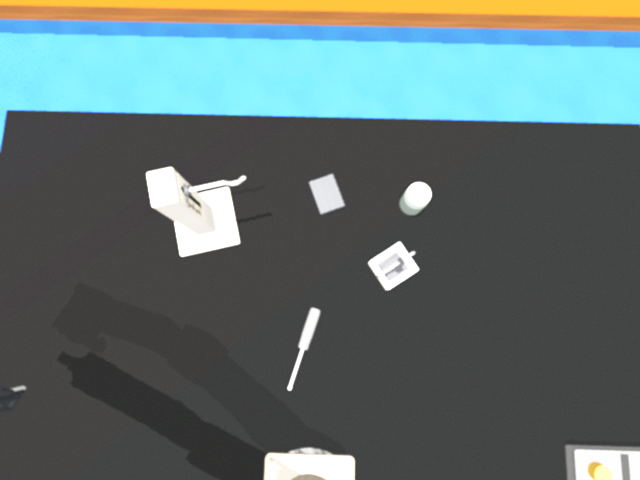

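```bash
cat > h.py <<'E'
from cell import ctrl,get_image
import cv2,numpy as np
class Cam:
    def __init__(s,n):
        d=get_image(n);s.im=d["frame"][:,:,::-1].copy();s.R=np.array(d["R"]);s.t=np.array(d["t"])
        s.f=240/np.tan(np.radians(d["fovy"]/2));s.c=np.array([d["cx"],d["cy"]]);s.o=-s.R.T@s.t
    def ray(s,p): return s.R.T@np.array([*((np.array(p)-s.c)/s.f),1.])
    def plane(s,p,z): r=s.ray(p);return s.o+r*(z-s.o[2])/r[2]
    def proj(s,X): c=s.R@np.array(X,float)+s.t;return s.f*c[:2]/c[2]+s.c
def tri(c1,p1,c2,p2):
    a,b=c1.ray(p1),c2.ray(p2)
    k=np.linalg.lstsq(np.array([a,-b]).T,c2.o-c1.o,rcond=None)[0]
    A,B=c1.o+a*k[0],c2.o+b*k[1];return (A+B)/2,np.linalg.norm(A-B)
def crop(im,x0,y0,x1,y1,k,fn): cv2.imwrite(fn,cv2.resize(im[y0:y1,x0:x1],None,fx=k,fy=k,interpolation=cv2.INTER_CUBIC))
E
python3 - <<'E'
from h import *
T=Cam("top");S=Cam("side")
crop(T.im,350,230,440,300,8,"pics/tc.png")
crop(T.im,140,150,270,260,6,"pics/ts.png")
crop(S.im,300,275,400,405,4,"pics/sc.png")
crop(S.im,260,85,360,250,3.6,"pics/ss.png")
for C,n,roi in((T,"t",(350,230,440,300)),(T,"tscale",(140,150,270,260))):
    x0,y0,x1,y1=roi
    g=C.im[y0:y1,x0:x1].min(2); m=(g>150).astype(np.uint8)
    cs,_=cv2.findContours(m,cv2.RETR_EXTERNAL,cv2.CHAIN_APPROX_NONE)
    c=max(cs,key=cv2.contourArea);print(n,cv2.contourArea(c),(cv2.boxPoints(cv2.minAreaRect(c))+[x0,y0]).tolist())
    print((cv2.approxPolyDP(c,3,True)[:,0]+[x0,y0]).tolist())
E
```

```text
t 1427.0 [[366.07691955566406, 261.615385055542], [404.38461685180664, 236.07692527770996], [424.53845977783203, 266.3076934814453], [386.23076248168945, 291.84615325927734]]
[[400, 241], [368, 261], [386, 290], [419, 269], [411, 257], [415, 252], [409, 253]]
tscale 5357.0 [[138.5989227294922, 252.17835998535156], [146.75193786621094, 163.8540267944336], [246.36469268798828, 173.0490493774414], [238.21167755126953, 261.3733825683594]]
[[146, 172], [151, 207], [174, 221], [180, 256], [240, 242], [228, 186], [240, 183], [244, 175], [236, 180], [190, 186], [170, 166]]
```

View pics/tc.png

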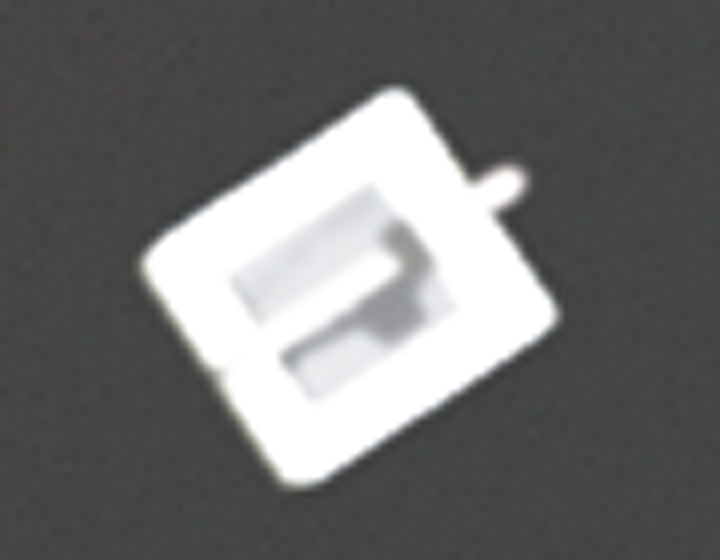

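View pics/ts.png

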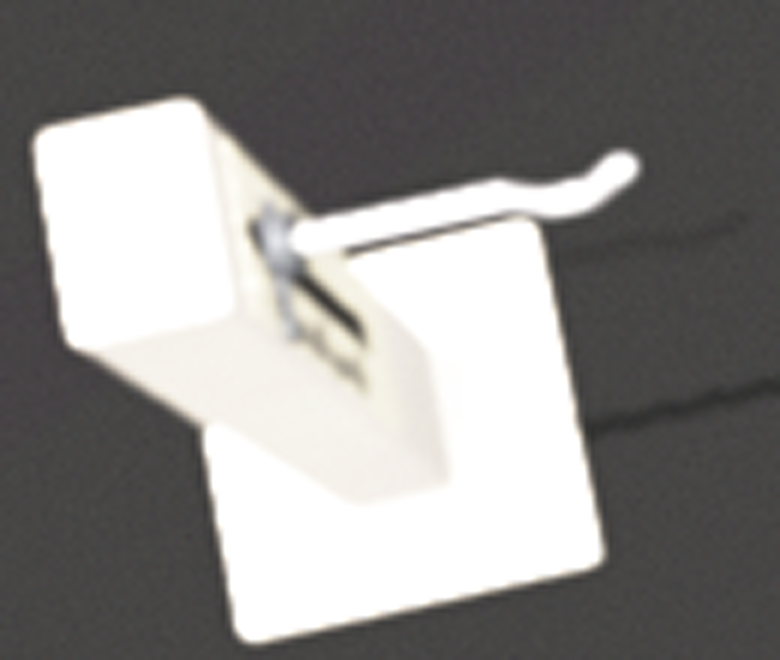

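View pics/sc.png

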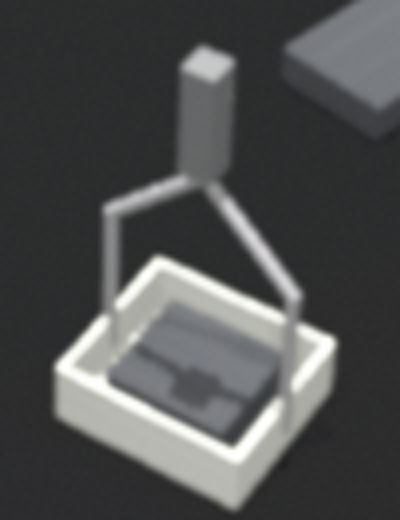

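View pics/ss.png

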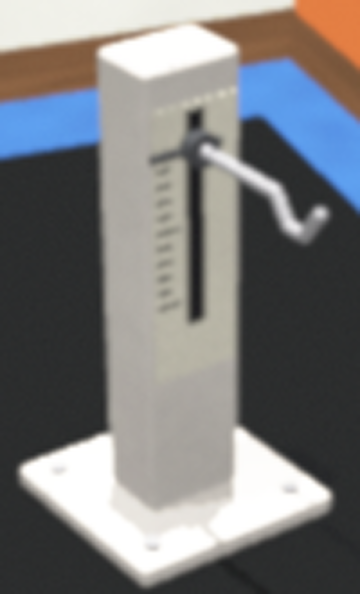

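```bash
python3 - <<'E'
from h import *
np.set_printoptions(precision=1,suppress=True)
T=Cam("top");S=Cam("side")
tc=[T.plane((np.array(p)/8+[350,230]),30)for p in((398,85),(142,262),(298,488),(560,312))]
print("tray",np.array(tc),np.mean(tc,0))
d=[(tc[(i+1)%4]-tc[i])[:2] for i in range(4)];print([ (np.hypot(*v),np.degrees(np.arctan2(v[1],v[0]))) for v in d])
# bail legs feet top? side tray top corners
sc=[S.plane((np.array(p)/4+[300,275]),30)for p in((160,255),(55,365),(238,452),(338,340))]
print("tray side",np.array(sc),np.mean(sc,0))
print("post",S.plane((352,291),192))
ps=[S.plane(np.array(p)/4+[300,275],192) for p in((180,65),(207,45),(236,62),(208,85))]
print(np.array(ps))
print("bail shoulders", S.plane(np.array((108,210))/4+[300,275],90),S.plane(np.array((297,297))/4+[300,275],90))
b=[T.plane(np.array(p)/6+[140,150],14) for p in((237,643),(605,567),(540,215))]
b2=[S.plane(np.array(p)/3.6+[260,85],14) for p in((20,470),(148,575),(332,495),(243,428))]
print("base",np.array(b),(b[0]+b[2])/2,np.array(b2),np.mean(b2,0))
c=[T.plane(np.array(p)/6+[140,150],314) for p in((35,128),(200,97),(75,350),(240,318))]
print("col",np.array(c),np.mean(c,0))
c2=[S.plane(np.array(p)/3.6+[260,85],314) for p in((98,58),(158,80),(240,48),(190,25))]
print("col2",np.array(c2),np.mean(c2,0))
print("tip",tri(T,np.array((628,163))/6+[140,150],S,np.array((321,212))/3.6+[260,85]))
print("crook",tri(T,np.array((568,203))/6+[140,150],S,np.array((303,234))/3.6+[260,85]))
for n,p in(("blk",(327,194)),("jar",(418,192))):print(n,T.plane(p,22 if n=="blk" else 100))
E
```

```text
tray [[ 608.7 -208.5   30. ]
 [ 551.6 -130.    30. ]
 [ 484.1 -177.8   30. ]
 [ 539.7 -257.6   30. ]] [ 546.  -193.5   30. ]
[(np.float64(97.02544986137711), np.float64(126.04722189375963)), (np.float64(82.75825178228263), np.float64(-144.71566638160206)), (np.float64(97.25938834430323), np.float64(-55.09052767339408)), (np.float64(84.6867615460379), np.float64(35.447018013095175))]
tray side [[ 560.1 -132.4   30. ]
 [ 492.8 -177.    30. ]
 [ 545.6 -248.4   30. ]
 [ 611.3 -207.4   30. ]] [ 552.5 -191.3   30. ]
post [ 550.7 -193.8  192. ]
[[ 540.4 -190.5  192. ]
 [ 555.  -183.1  192. ]
 [ 561.3 -196.7  192. ]
 [ 545.7 -205.3  192. ]]
bail shoulders [ 525.1 -155.7   90. ] [ 577.4 -230.2   90. ]
base [[554.8 339.   14. ]
 [591.  187.2  14. ]
 [742.9 223.9  14. ]] [648.8 281.5  14. ] [[562.6 331.   14. ]
 [601.2 186.5  14. ]
 [744.1 227.5  14. ]
 [721.1 326.2  14. ]] [657.2 267.8  14. ]
col [[678.7 315.7 314. ]
 [690.  264.9 314. ]
 [607.9 296.6 314. ]
 [619.3 246.5 314. ]] [649.  280.9 314. ]
col2 [[610.4 281.2 314. ]
 [631.4 238.1 314. ]
 [691.9 264.9 314. ]
 [677.7 309.3 314. ]] [652.9 273.4 314. ]
tip (array([687.9, 138.3, 267.2]), np.float64(2.2905117816259044))
crook (array([684.4, 161.7, 242.9]), np.float64(8.967592784422797))
blk [725.3 -25.9  22. ]
jar [ 713.8 -239.4  100. ]
```

```bash
python3 - <<'E'
from h import *
np.set_printoptions(precision=1,suppress=True)
T=Cam("top");S=Cam("side")
crop(T.im,190,165,255,205,12,"pics/th.png")
crop(S.im,305,115,360,160,14,"pics/sh.png")
# hook centreline in top: per column weighted centroid
g=T.im.min(2).astype(float)
for x in range(194,247,3):
    col=g[168:192,x]; 
    if x<229: col=g[172:190,x]; 
    w=np.clip(col-110,0,None)
    print(x,np.round((w*np.arange(len(w))).sum()/max(w.sum(),1)+(168 if x>=229 else 172),1),int(w.sum()),end=' | ')
E
```

```text
194 187.6 549 | 197 187.3 638 | 200 186.9 736 | 203 186.5 815 | 206 186.0 824 | 209 185.3 835 | 212 185.0 882 | 215 184.9 1009 | 218 184.6 1116 | 221 184.4 1204 | 224 184.5 1229 | 227 184.9 1189 | 230 184.2 837 | 233 182.7 808 | 236 182.1 826 | 239 180.4 910 | 242 178.2 889 | 245 177.4 463 |
```

View pics/th.png

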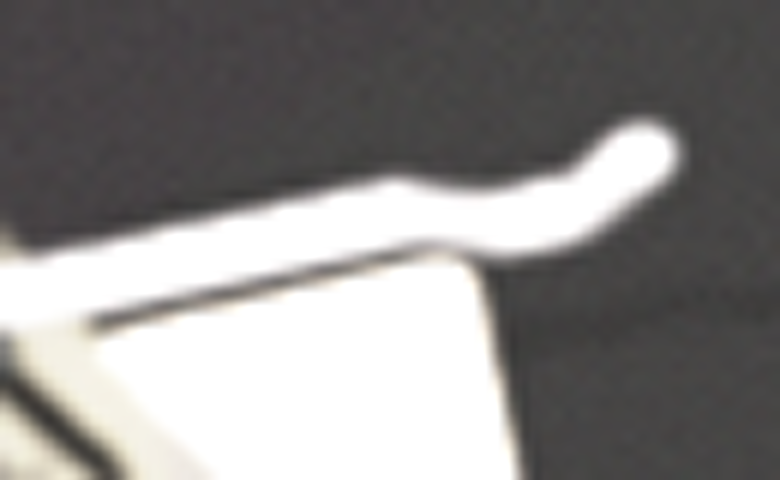

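View pics/sh.png

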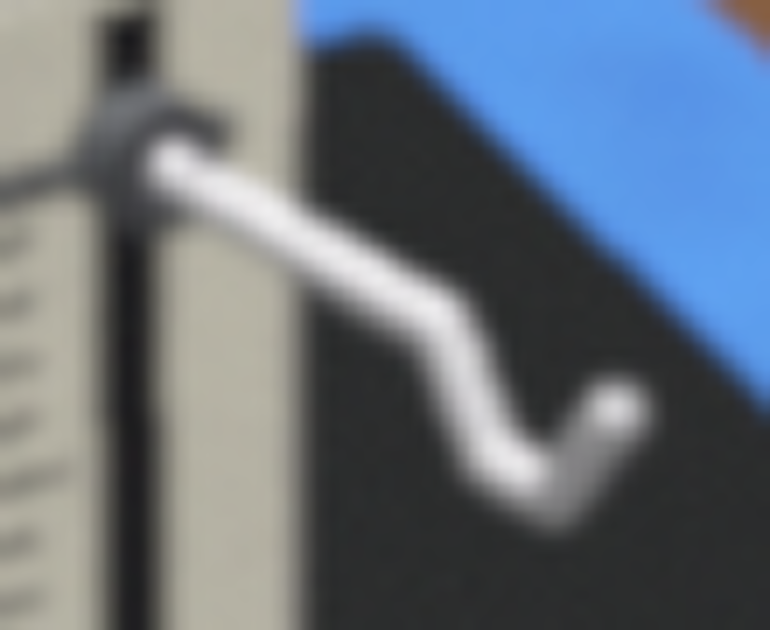

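```bash
python3 - <<'E'
from h import *
np.set_printoptions(precision=1,suppress=True)
T=Cam("top");S=Cam("side")
t=lambda *p:np.array(p)/12+[190-.5+.5/12,165-.5+.5/12]
s=lambda *p:np.array(p)/14+[305-.5,115-.5]
a,b=T.plane(t(100,281),262),T.plane(t(390,215),262);print("T wire",a,b,np.degrees(np.arctan2(*(b-a)[1::-1])))
print("T tip",T.plane(t(643,155),264),"crook",T.plane(t(505,222),246),T.plane(t(545,213),246))
a,b=S.plane(s(175,165),262),S.plane(s(440,308),262);print("S wire",a,b,np.degrees(np.arctan2(*(b-a)[1::-1])))
print("S tip",S.plane(s(612,408),264),"crook",S.plane(s(490,455),246),S.plane(s(553,500),246))
print("tri tip",tri(T,t(643,155),S,s(612,408)))
print("tri shoulder",tri(T,t(395,213),S,s(440,308)))
E
```

```text
T wire [663.9 231.3 262. ] [676.4 184.  262. ] -75.16999488023329
T tip [687.1 142.3 264. ] crook [680.5 168.4 246. ] [682.2 161.8 246. ]
S wire [664.3 249.9 262. ] [682.3 189.3 262. ] -73.52327941454394
S tip [690.6 146.2 264. ] crook [683.3 172.4 246. ] [686.1 155.8 246. ]
tri tip (array([687.4, 141.5, 266.4]), np.float64(2.099489113276612))
tri shoulder (array([677.3, 181.9, 265.7]), np.float64(3.3746016086941597))
```

```bash
cat >> h.py <<'E'
from scipy.spatial.transform import Rotation as Ro
def go(pos,yaw,grasp=False,s=None):
    """pos world TCP; yaw deg of tool x, tool down; prints shift cm, turn"""
    s=s or ctrl.read_state()
    R=Ro.from_euler("xyz",s["tool_rot"]);p=np.array(s["eef_pos"])
    G=Ro.from_euler("xyz",[np.pi,0,np.radians(yaw)])
    d=R.inv().apply(np.array(pos)-p)/10;r=(R.inv()*G).as_rotvec()
    print("pos",p.round(1),"rot",np.round(s["tool_rot"],3),"xyz cm",d.round(2),"turn",r.round(3),"F",np.round(s["force"],2),"w",round(float(s["width"]),1),"t",round(float(s["clock"]),2))
E
python3 - <<'E'
from h import *
go((425,190,270),95)
go((550,-193.5,270),35)
E
```

```text
pos [289.  582.2 231.3] rot [-3.142 -0.     2.681] xyz cm [-29.62 -29.08  -3.87] turn [-0.     0.     1.023] F [-0.67  1.36 -0.72] w 85.4 t 0.5
pos [289.  582.2 231.3] rot [-3.142 -0.     2.681] xyz cm [-57.87 -57.87  -3.87] turn [-0.    0.    2.07] F [-0.67  1.36 -0.72] w 85.4 t 0.5
```

Request:
arm_command --plan '[{"x": -1.5, "y": -1.5, "z": -2, "rz": 0.05}, {"x": -4, "y": -4, "z": -3.9, "rz": 0.15}, {"x": -7, "y": -7, "z": -3.9, "rz": 0.25}, {"x": -10, "y": -10, "z": -3.9, "rz": 0.36}, {"x": -13, "y": -13, "z": -3.9, "rz": 0.47}, {"x": -16, "y": -16, "z": -3.9, "rz": 0.58}, {"x": -19, "y": -19, "z": -3.9, "rz": 0.69}, {"x": -22, "y": -22, "z": -3.9, "rz": 0.8}, {"x": -25, "y": -25, "z": -3.9, "rz": 0.91}, {"x": -28, "y": -28, "z": -3.9, "rz": 1.0}]'

```text
validation failed for argument at $.pl...
```

```bash
python3 - <<'E'
from h import *
go((550,-193.5,270),35)
E
```

```text
pos [289.  582.2 231.3] rot [-3.142 -0.     2.681] xyz cm [-57.87 -57.87  -3.87] turn [-0.    0.    2.07] F [-0.67  1.36 -0.72] w 85.4 t 0.5
```

Request:
arm_command --plan '[{"rx": 0, "ry": 0, "rz": 0.05, "x": -1.5, "y": -1.5, "z": -2, "jaw": 8.5}, {"rx": 0, "ry": 0, "rz": 0.15, "x": -4, "y": -4, "z": -3.9, "jaw": 8.5}, {"rx": 0, "ry": 0, "rz": 0.25, "x": -7, "y": -7, "z": -3.9, "jaw": 8.5}, {"rx": 0, "ry": 0, "rz": 0.36, "x": -10, "y": -10, "z": -3.9, "jaw": 8.5}, {"rx": 0, "ry": 0, "rz": 0.47, "x": -13, "y": -13, "z": -3.9, "jaw": 8.5}, {"rx": 0, "ry": 0, "rz": 0.58, "x": -16, "y": -16, "z": -3.9, "jaw": 8.5}, {"rx": 0, "ry": 0, "rz": 0.69, "x": -19, "y": -19, "z": -3.9, "jaw": 8.5}, {"rx": 0, "ry": 0, "rz": 0.8, "x": -22, "y": -22, "z": -3.9, "jaw": 8.5}, {"rx": 0, "ry": 0, "rz": 0.91, "x": -25, "y": -25, "z": -3.9, "jaw": 8.5}, {"rx": 0, "ry": 0, "rz": 1.0, "x": -28, "y": -28, "z": -3.9, "jaw": 8.5}]'

```text
clock: 1.33
eef_pos: [413.6, 210.9, 270.7]
tool_rot: [3.141, -0.001, 1.676]
force: [0.4, -0.4, -0.3]
width: 85.0
```

```bash
python3 - <<'E'
from h import *
go((550,-193.5,270),35)
E
```

```text
pos [413.6 210.9 270.7] rot [ 3.141e+00 -1.000e-03  1.676e+00] xyz cm [-41.64   9.32   0.05] turn [ 0.000e+00 -1.000e-03  1.065e+00] F [ 0.4  -0.45 -0.27] w 85.0 t 1.33
```

Request:
arm_command --plan '[{"rx": 0, "ry": 0, "rz": 0.1, "x": -4, "y": 0.9, "z": 0, "jaw": 8.5}, {"rx": 0, "ry": 0, "rz": 0.22, "x": -8, "y": 1.8, "z": 0, "jaw": 8.5}, {"rx": 0, "ry": 0, "rz": 0.34, "x": -12, "y": 2.7, "z": 0, "jaw": 8.5}, {"rx": 0, "ry": 0, "rz": 0.46, "x": -16, "y": 3.6, "z": 0, "jaw": 8.5}, {"rx": 0, "ry": 0, "rz": 0.58, "x": -20, "y": 4.5, "z": 0, "jaw": 8.5}, {"rx": 0, "ry": 0, "rz": 0.69, "x": -24, "y": 5.4, "z": 0, "jaw": 8.5}, {"rx": 0, "ry": 0, "rz": 0.8, "x": -28, "y": 6.3, "z": 0, "jaw": 8.5}, {"rx": 0, "ry": 0, "rz": 0.9, "x": -32, "y": 7.2, "z": 0, "jaw": 8.5}, {"rx": 0, "ry": 0, "rz": 0.98, "x": -35, "y": 7.8, "z": 0, "jaw": 8.5}, {"rx": 0, "ry": 0, "rz": 1.03, "x": -37.5, "y": 8.4, "z": 0, "jaw": 8.5}]'

```text
clock: 2.17
eef_pos: [536.8, -156.6, 270.8]
tool_rot: [3.14, -0.001, 0.64]
force: [1.0, 0.4, 0.2]
width: 85.0
```

```bash
python3 - <<'E'
from h import *
go((550,-193.5,240),35)
T=Cam("top");S=Cam("side")
cv2.imwrite("pics/s1.png",S.im)
crop(S.im,290,180,410,410,2.6,"pics/s1c.png")
E
```

```text
pos [ 536.8 -156.6  270.8] rot [ 3.14e+00 -1.00e-03  6.40e-01] xyz cm [-1.14  3.75  3.08] turn [ 0.001 -0.001  0.029] F [0.97 0.37 0.16] w 85.0 t 2.17
```

View pics/s1c.png

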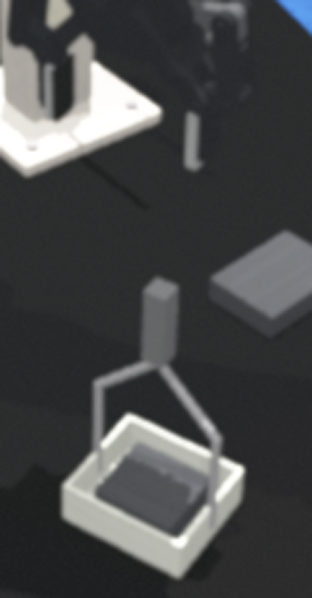

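Request:
arm_command --plan '[{"rx": 0, "ry": 0, "rz": 0.01, "x": -0.5, "y": 1.5, "z": 0.5, "jaw": 8.5}, {"rx": 0, "ry": 0, "rz": 0.02, "x": -1, "y": 3, "z": 1.5, "jaw": 8.5}, {"rx": 0, "ry": 0, "rz": 0.03, "x": -1.15, "y": 3.75, "z": 2, "jaw": 8.5}, {"rx": 0, "ry": 0, "rz": 0.03, "x": -1.15, "y": 3.75, "z": 2, "jaw": 8.5}, {"rx": 0, "ry": 0, "rz": 0.03, "x": -1.15, "y": 3.75, "z": 2, "jaw": 8.5}]'

```text
clock: 2.68
eef_pos: [549.9, -194.8, 250.7]
tool_rot: [3.139, 0.001, 0.609]
force: [-0.4, -0.7, -0.5]
width: 85.1
```

```bash
python3 - <<'E'
from h import *
go((550,-193.5,153),35)
S=Cam("side");T=Cam("top")
s=ctrl.read_state();R=Ro.from_euler("xyz",s["tool_rot"]);p=s["eef_pos"]
for o in((0,0,-13),(0,43,-13),(0,-43,-13),(0,0,39)):
    print(o,S.proj(p+R.apply(o)),T.proj(p+R.apply(o)))
crop(S.im,280,150,430,400,2.4,"pics/s2c.png")
crop(T.im,330,200,460,310,6,"pics/t2c.png")
E
```

```text
pos [ 549.9 -194.8  250.7] rot [3.139e+00 1.000e-03 6.090e-01] xyz cm [ 0.09 -0.12  9.77] turn [ 0.003  0.001 -0.002] F [-0.38 -0.7  -0.49] w 85.1 t 2.68
(0, 0, -13) [353.36787168 253.70215283] [413.82914285 250.20132899]
(0, 43, -13) [378.91569937 263.43388272] [432.05505092 238.03239744]
(0, -43, -13) [328.9564433  244.40330245] [395.44993335 262.47261564]
(0, 0, 39) [352.34353096 281.11561691] [408.61626231 253.83469516]
```

View pics/s2c.png

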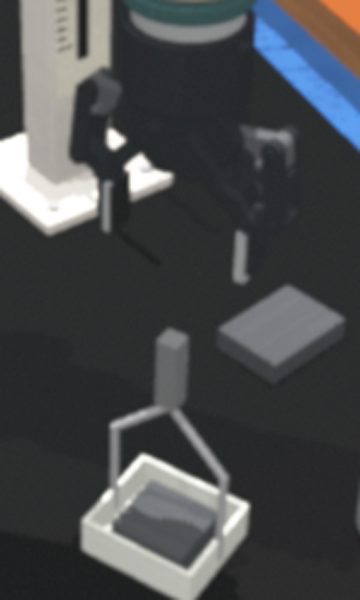

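View pics/t2c.png

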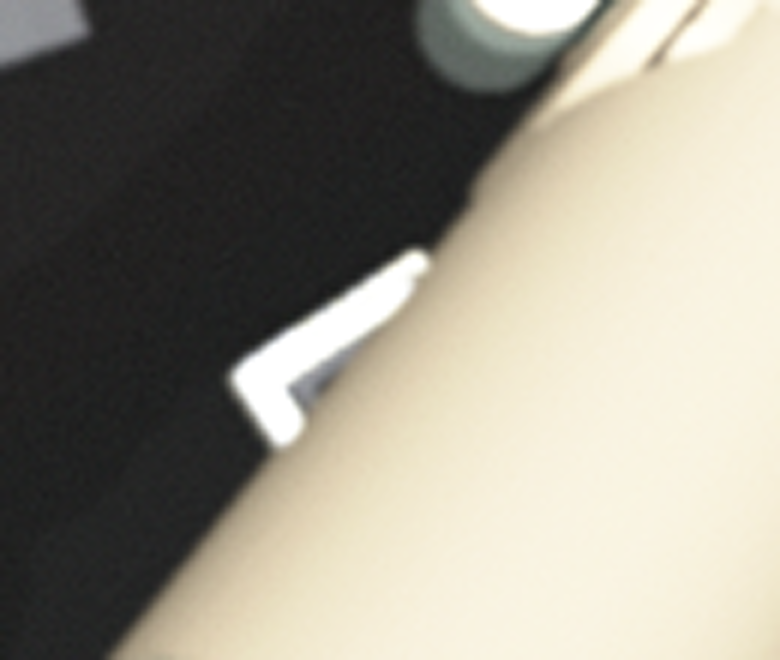

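Request:
arm_command --plan '[{"rx": 0, "ry": 0, "rz": 0, "x": 0, "y": 0, "z": 2.5, "jaw": 8.5}, {"rx": 0, "ry": 0, "rz": 0, "x": 0.1, "y": -0.1, "z": 5, "jaw": 8.5}, {"rx": 0, "ry": 0, "rz": 0, "x": 0.1, "y": -0.1, "z": 7, "jaw": 8.5}, {"rx": 0, "ry": 0, "rz": 0, "x": 0.1, "y": -0.1, "z": 8.5, "jaw": 8.5}, {"rx": 0, "ry": 0, "rz": 0, "x": 0.1, "y": -0.1, "z": 9.4, "jaw": 8.5}, {"rx": 0, "ry": 0, "rz": 0, "x": 0.1, "y": -0.1, "z": 9.5, "jaw": 8.5}, {"rx": 0, "ry": 0, "rz": 0, "x": 0.1, "y": -0.1, "z": 9.5, "jaw": 7}, {"rx": 0, "ry": 0, "rz": 0, "x": 0.1, "y": -0.1, "z": 9.5, "jaw": 5}, {"rx": 0, "ry": 0, "rz": 0, "x": 0.1, "y": -0.1, "z": 9.5, "jaw": 4}, {"rx": 0, "ry": 0, "rz": 0, "x": 0.1, "y": -0.1, "z": 9.5, "jaw": 3.5}]'

```text
clock: 3.62
eef_pos: [551.3, -193.4, 157.3]
tool_rot: [3.137, -0.002, 0.61]
force: [0.3, -0.2, 0.4]
width: 38.6
```

```bash
python3 - <<'E'
from h import *
go((550,-193.5,156),35)
S=Cam("side")
crop(S.im,300,200,400,400,3,"pics/s3c.png")
E
```

```text
pos [ 551.3 -193.4  157.3] rot [ 3.137e+00 -2.000e-03  6.100e-01] xyz cm [-0.11 -0.06  0.13] turn [ 0.005 -0.002 -0.001] F [ 0.29 -0.21  0.38] w 38.6 t 3.62
```

View pics/s3c.png

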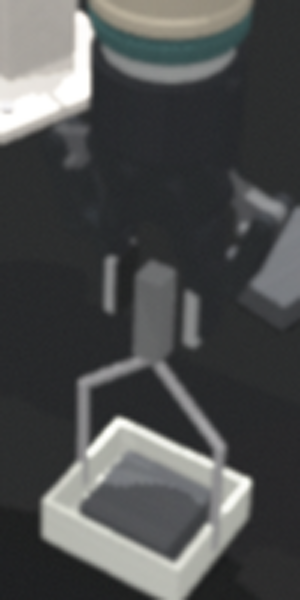

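Request:
arm_command --plan '[{"rx": 0, "ry": 0, "rz": 0, "x": -0.1, "y": 0, "z": 0.1, "jaw": 3}, {"rx": 0, "ry": 0, "rz": 0, "x": -0.1, "y": 0, "z": 0.1, "jaw": 2.5}, {"rx": 0, "ry": 0, "rz": 0, "x": -0.1, "y": 0, "z": 0.1, "jaw": 2.2}, {"rx": 0, "ry": 0, "rz": 0, "x": -0.1, "y": 0, "z": 0.1, "jaw": 2}, {"rx": 0, "ry": 0, "rz": 0, "x": -0.1, "y": 0, "z": 0.1, "jaw": 1.8}, {"rx": 0, "ry": 0, "rz": 0, "x": -0.1, "y": 0, "z": 0.1, "jaw": 1.6}, {"rx": 0, "ry": 0, "rz": 0, "x": -0.1, "y": 0, "z": 0.1, "jaw": 0.5}, {"rx": 0, "ry": 0, "rz": 0, "x": -0.1, "y": 0, "z": 0.1, "jaw": 0.5}, {"rx": 0, "ry": 0, "rz": 0, "x": -0.1, "y": 0, "z": 0.1, "jaw": 0.5}]'

```text
clock: 4.42
eef_pos: [549.8, -193.3, 156.0]
tool_rot: [3.139, -0.001, 0.61]
force: [-2.6, 2.9, 2.5]
width: 15.2
```

```bash
python3 - <<'E'
from h import *
go((550,-193.5,210),35)
E
```

```text
pos [ 549.8 -193.3  156. ] rot [ 3.139e+00 -1.000e-03  6.100e-01] xyz cm [ 0.01  0.04 -5.4 ] turn [ 0.003 -0.001 -0.   ] F [-2.65  2.9   2.55] w 15.2 t 4.42
```

Request:
arm_command --plan '[{"rx": 0, "ry": 0, "rz": 0, "x": 0, "y": 0, "z": -0.2, "jaw": 0.5}, {"rx": 0, "ry": 0, "rz": 0, "x": 0, "y": 0, "z": -0.6, "jaw": 0.5}, {"rx": 0, "ry": 0, "rz": 0, "x": 0, "y": 0, "z": -1.4, "jaw": 0.5}, {"rx": 0, "ry": 0, "rz": 0, "x": 0, "y": 0, "z": -2.4, "jaw": 0.5}, {"rx": 0, "ry": 0, "rz": 0, "x": 0, "y": 0, "z": -3.2, "jaw": 0.5}, {"rx": 0, "ry": 0, "rz": 0, "x": 0, "y": 0, "z": -3.8, "jaw": 0.5}, {"rx": 0, "ry": 0, "rz": 0, "x": 0, "y": 0, "z": -4, "jaw": 0.5}, {"rx": 0, "ry": 0, "rz": 0, "x": 0, "y": 0, "z": -4, "jaw": 0.5}, {"rx": 0, "ry": 0, "rz": 0, "x": 0, "y": 0, "z": -4, "jaw": 0.5}]'

```text
clock: 5.17
eef_pos: [549.7, -193.1, 196.0]
tool_rot: [3.139, -0.001, 0.611]
force: [0.1, -0.3, -4.4]
width: 15.0
```

```bash
python3 - <<'E'
from h import *
go((550,-193.5,300),35)
S=Cam("side")
F=[];
for i in range(4):
    Cam("side");F.append(ctrl.read_state()["force"])
print(np.round(F,2), ctrl.read_state()["torque"])
crop(S.im,280,150,400,390,2.5,"pics/s4c.png")
E
```

```text
pos [ 549.7 -193.1  196. ] rot [ 3.139e+00 -1.000e-03  6.110e-01] xyz cm [  0.02   0.08 -10.4 ] turn [ 0.003 -0.001 -0.   ] F [ 0.08 -0.32 -4.44] w 15.0 t 5.17
[[ 0.91  0.42 -5.83]
 [-0.42 -0.08 -5.31]
 [-0.13 -1.48 -6.14]
 [-0.15  0.19 -5.17]] [ 0.00763122 -0.00886274  0.03176776]
```

View pics/s4c.png

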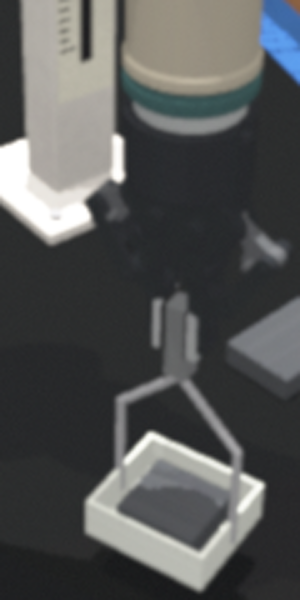

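Request:
arm_command --plan '[{"rx": 0, "ry": 0, "rz": 0, "x": 0, "y": 0, "z": -0.5, "jaw": 0.5}, {"rx": 0, "ry": 0, "rz": 0, "x": 0, "y": 0, "z": -1.6, "jaw": 0.5}, {"rx": 0, "ry": 0, "rz": 0, "x": 0, "y": 0, "z": -3.2, "jaw": 0.5}, {"rx": 0, "ry": 0, "rz": 0, "x": 0, "y": 0, "z": -5, "jaw": 0.5}, {"rx": 0, "ry": 0, "rz": 0, "x": 0, "y": 0, "z": -7, "jaw": 0.5}, {"rx": 0, "ry": 0, "rz": 0, "x": 0, "y": 0, "z": -9, "jaw": 0.5}, {"rx": 0, "ry": 0, "rz": 0, "x": 0, "y": 0, "z": -11, "jaw": 0.5}, {"rx": 0, "ry": 0, "rz": 0, "x": 0, "y": 0, "z": -12.4, "jaw": 0.5}, {"rx": 0, "ry": 0, "rz": 0, "x": 0, "y": 0, "z": -13.1, "jaw": 0.5}, {"rx": 0, "ry": 0, "rz": 0, "x": 0, "y": 0, "z": -13.3, "jaw": 0.5}]'

```text
clock: 6.25
eef_pos: [549.8, -193.5, 330.6]
tool_rot: [3.137, -0.003, 0.61]
force: [0.4, -0.1, -5.9]
width: 15.4
```

```bash
python3 - <<'E'
from h import *
go((700,96,329),104)
E
```

```text
pos [ 549.8 -193.5  330.6] rot [ 3.137e+00 -3.000e-03  6.100e-01] xyz cm [ 28.9  -15.12   0.17] turn [ 6.000e-03  1.000e-03 -1.205e+00] F [ 0.38 -0.15 -5.88] w 15.4 t 6.25
```

Request:
arm_command --plan '[{"rx": 0, "ry": 0, "rz": -0.02, "x": 0.5, "y": -0.3, "z": 0, "jaw": 0.5}, {"rx": 0, "ry": 0, "rz": -0.06, "x": 1.5, "y": -0.8, "z": 0, "jaw": 0.5}, {"rx": 0, "ry": 0, "rz": -0.12, "x": 3, "y": -1.6, "z": 0, "jaw": 0.5}, {"rx": 0, "ry": 0, "rz": -0.19, "x": 4.8, "y": -2.5, "z": 0, "jaw": 0.5}, {"rx": 0, "ry": 0, "rz": -0.27, "x": 6.6, "y": -3.5, "z": 0, "jaw": 0.5}, {"rx": 0, "ry": 0, "rz": -0.35, "x": 8.5, "y": -4.5, "z": 0, "jaw": 0.5}, {"rx": 0, "ry": 0, "rz": -0.43, "x": 10.4, "y": -5.5, "z": 0, "jaw": 0.5}, {"rx": 0, "ry": 0, "rz": -0.51, "x": 12.3, "y": -6.5, "z": 0, "jaw": 0.5}, {"rx": 0, "ry": 0, "rz": -0.59, "x": 14.2, "y": -7.5, "z": 0, "jaw": 0.5}, {"rx": 0, "ry": 0, "rz": -0.67, "x": 16, "y": -8.4, "z": 0, "jaw": 0.5}]'

```text
clock: 7.08
eef_pos: [633.3, -28.6, 329.3]
tool_rot: [3.139, -0.0, 1.29]
force: [0.9, -0.3, -5.3]
width: 14.9
```

```bash
python3 - <<'E'
from h import *
go((700,96,329),104)
E
```

```text
pos [633.3 -28.6 329.3] rot [ 3.139 -0.     1.29 ] xyz cm [13.82  2.96  0.04] turn [ 0.003  0.    -0.525] F [ 0.89 -0.31 -5.3 ] w 14.9 t 7.08
```

Request:
arm_command --plan '[{"rx": 0, "ry": 0, "rz": -0.08, "x": 2, "y": 0.4, "z": 0, "jaw": 0.5}, {"rx": 0, "ry": 0, "rz": -0.16, "x": 4, "y": 0.8, "z": 0, "jaw": 0.5}, {"rx": 0, "ry": 0, "rz": -0.24, "x": 6, "y": 1.2, "z": 0, "jaw": 0.5}, {"rx": 0, "ry": 0, "rz": -0.32, "x": 8, "y": 1.7, "z": 0, "jaw": 0.5}, {"rx": 0, "ry": 0, "rz": -0.4, "x": 10, "y": 2.1, "z": 0, "jaw": 0.5}, {"rx": 0, "ry": 0, "rz": -0.46, "x": 11.7, "y": 2.5, "z": 0, "jaw": 0.5}, {"rx": 0, "ry": 0, "rz": -0.5, "x": 13, "y": 2.8, "z": 0, "jaw": 0.5}, {"rx": 0, "ry": 0, "rz": -0.525, "x": 13.6, "y": 2.9, "z": 0, "jaw": 0.5}, {"rx": 0, "ry": 0, "rz": -0.525, "x": 13.8, "y": 2.95, "z": 0, "jaw": 0.5}, {"rx": 0, "ry": 0, "rz": -0.525, "x": 13.8, "y": 2.95, "z": 0, "jaw": 0.5}]'

```text
clock: 7.92
eef_pos: [699.5, 96.9, 328.3]
tool_rot: [3.141, 0.001, 1.817]
force: [0.8, -0.6, -4.8]
width: 15.0
```

```bash
python3 - <<'E'
from h import *
go((683,164,329),104)
S=Cam("side");T=Cam("top")
crop(S.im,290,80,430,250,3.5,"pics/s5c.png")
crop(T.im,140,130,320,260,4.4,"pics/t5c.png")
s=ctrl.read_state();R=Ro.from_euler("xyz",s["tool_rot"]);p=s["eef_pos"]
print("eye",S.proj(p+R.apply((0,0,29))))
E
```

```text
pos [699.5  96.9 328.3] rot [3.141e+00 1.000e-03 1.817e+00] xyz cm [ 6.91  0.04 -0.07] turn [0.001 0.001 0.001] F [ 0.78 -0.63 -4.81] w 15.0 t 7.92
eye [364.02786898 136.68374933]
```

View pics/s5c.png

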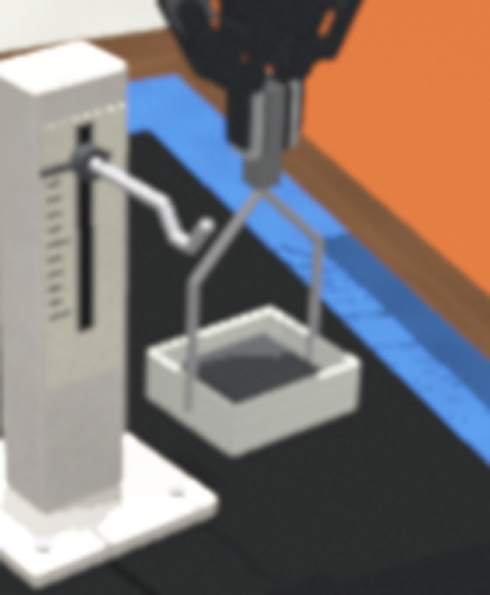

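View pics/t5c.png

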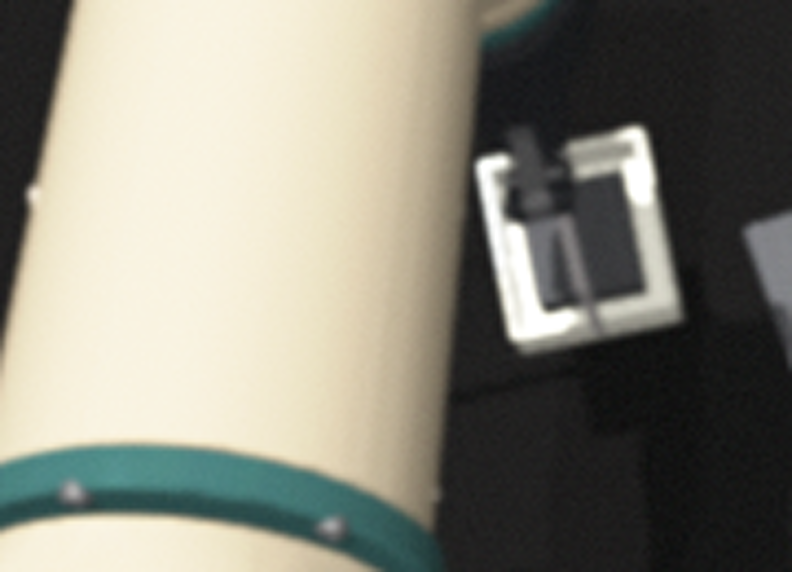

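```bash
python3 - <<'E'
from h import *
np.set_printoptions(precision=1,suppress=True)
T=Cam("top");S=Cam("side")
z=328.3-156+30
c=np.array([T.plane(np.array(p)/4.4+[139.6,129.6],z) for p in((478,160),(642,128),(683,320),(518,350))])
print(c,c.mean(0),[np.degrees(np.arctan2(*(c[b]-c[a])[1::-1])) for a,b in((0,1),(3,2),(1,2),(0,3))])
c=np.array([S.plane(np.array(p)/3.5+[289.6,79.6],z) for p in((147,352),(270,306),(360,360),(236,408))])
print(c,c.mean(0),[np.degrees(np.arctan2(*(c[b]-c[a])[1::-1])) for a,b in((0,1),(3,2),(1,2),(0,3))])
print(S.plane(np.array((262,190))/3.5+[289.6,79.6],328.3-156+130))
E
```

```text
[[732.4 144.9 202.3]
 [750.7  65.7 202.3]
 [654.9  42.2 202.3]
 [638.1 120.5 202.3]] [694.   93.3 202.3] [np.float64(-77.00183802598256), np.float64(-77.9069311322695), np.float64(-166.17840748141185), np.float64(-165.50704730621888)]
[[646.5 123.5 202.3]
 [735.  147.9 202.3]
 [755.   70.9 202.3]
 [668.1  48.4 202.3]] [701.2  97.7 202.3] [np.float64(15.455484369785836), np.float64(14.5503307216814), np.float64(-75.4436555595453), np.float64(-73.9316873227084)]
[703.4 101.3 302.3]
```

Request:
arm_command --plan '[{"rx": 0, "ry": 0, "rz": 0, "x": 0.3, "y": 0, "z": 0, "jaw": 0.5}, {"rx": 0, "ry": 0, "rz": 0, "x": 1, "y": 0, "z": 0, "jaw": 0.5}, {"rx": 0, "ry": 0, "rz": 0, "x": 1.9, "y": 0, "z": 0, "jaw": 0.5}, {"rx": 0, "ry": 0, "rz": 0, "x": 2.9, "y": 0, "z": 0, "jaw": 0.5}, {"rx": 0, "ry": 0, "rz": 0, "x": 4, "y": 0, "z": 0, "jaw": 0.5}, {"rx": 0, "ry": 0, "rz": 0, "x": 5, "y": 0, "z": 0, "jaw": 0.5}, {"rx": 0, "ry": 0, "rz": 0, "x": 6, "y": 0, "z": 0, "jaw": 0.5}, {"rx": 0, "ry": 0, "rz": 0, "x": 6.6, "y": 0, "z": 0, "jaw": 0.5}, {"rx": 0, "ry": 0, "rz": 0, "x": 6.9, "y": 0, "z": 0, "jaw": 0.5}, {"rx": 0, "ry": 0, "rz": 0, "x": 6.9, "y": 0, "z": 0, "jaw": 0.5}]'

```text
clock: 8.95
eef_pos: [682.7, 162.8, 329.4]
tool_rot: [3.139, 0.001, 1.815]
force: [-0.1, 0.3, -5.2]
width: 15.0
```

```bash
python3 - <<'E'
from h import *
go((683,164,290),104)
S=Cam("side");T=Cam("top")
crop(S.im,295,80,400,220,4.2,"pics/s6c.png")
crop(T.im,190,130,280,220,6,"pics/t6c.png")
E
```

```text
pos [682.7 162.8 329.4] rot [3.139e+00 1.000e-03 1.815e+00] xyz cm [0.12 0.05 3.94] turn [ 0.002  0.001 -0.   ] F [-0.05  0.26 -5.17] w 15.0 t 8.95
```

View pics/s6c.png

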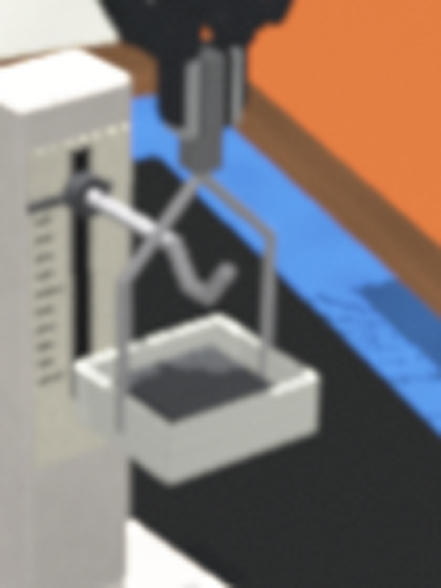

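View pics/t6c.png

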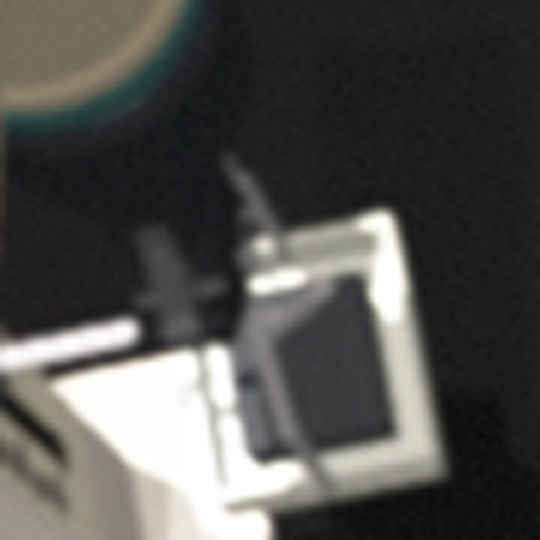

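```bash
python3 - <<'E'
from h import *
np.set_printoptions(precision=1,suppress=True)
S=Cam("side")
s=ctrl.read_state();p=np.array(s["eef_pos"]);print(p)
print("pred peak",S.proj(p+[0,0,-26]),"shoulders",[S.proj(p+[sx*44*.97,sx*44*.242,-156+90]) for sx in(-1,1)], "eye at crook centre",S.proj([p[0],p[1],246]))
for d in(-10,10):print(d,S.proj([p[0]+.242*d,p[1]-.97*d,246]))
for d in(-5,5):print("lat",d,S.proj([p[0]+.97*d,p[1]+.242*d,246]))
print("obs shoulders",np.array([(123,283),(271,240)])/4.2+[294.6,79.6])
for x0,x1,y0,y1 in((320,365,135,155),):
    g=S.im[y0:y1,x0:x1].max(2);crop(S.im,310,105,370,160,12,"pics/s7c.png")
E
```

```text
[683.2 160.3 329.5]
pred peak [342.5 123. ] shoulders [array([324.1, 147.3]), array([359.3, 136.1])] eye at crook centre [341.8 149.5]
-10 [338.8 147.7]
10 [344.8 151.3]
lat -5 [339.8 150.2]
lat 5 [343.8 148.9]
obs shoulders [[323.9 147. ]
 [359.1 136.7]]
```

View pics/s7c.png

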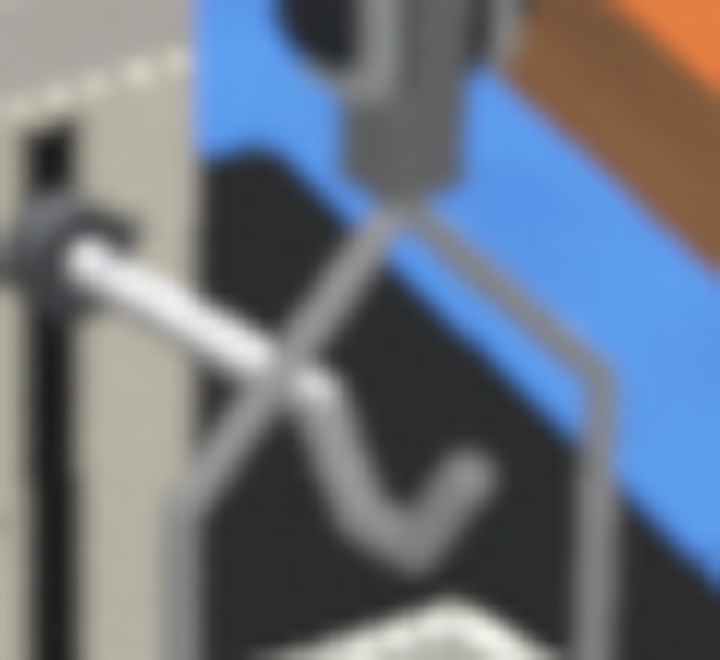

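Request:
arm_command --plan '[{"rx": 0, "ry": 0, "rz": 0, "x": 0, "y": 0, "z": 0.3, "jaw": 0.5}, {"rx": 0, "ry": 0, "rz": 0, "x": 0, "y": 0, "z": 0.8, "jaw": 0.5}, {"rx": 0, "ry": 0, "rz": 0, "x": 0, "y": 0, "z": 1.5, "jaw": 0.5}, {"rx": 0, "ry": 0, "rz": 0, "x": 0, "y": 0, "z": 2.2, "jaw": 0.5}, {"rx": 0, "ry": 0, "rz": 0, "x": 0, "y": 0, "z": 2.9, "jaw": 0.5}, {"rx": 0, "ry": 0, "rz": 0, "x": 0, "y": 0, "z": 3.5, "jaw": 0.5}, {"rx": 0, "ry": 0, "rz": 0, "x": 0, "y": 0, "z": 3.9, "jaw": 0.5}, {"rx": 0, "ry": 0, "rz": 0, "x": 0, "y": 0, "z": 4.2, "jaw": 0.5}, {"rx": 0, "ry": 0, "rz": 0, "x": 0, "y": 0, "z": 4.3, "jaw": 0.5}, {"rx": 0, "ry": 0, "rz": 0, "x": 0, "y": 0, "z": 4.3, "jaw": 0.5}]'

```text
clock: 9.93
eef_pos: [683.4, 160.2, 286.3]
tool_rot: [3.139, 0.003, 1.812]
force: [-0.1, 0.3, -5.8]
width: 15.2
```

```bash
cat >> h.py <<'E'
def avg(n=10):
    P=[];F=[];Q=[];M=[]
    for i in range(n):
        S=Cam("side");s=ctrl.read_state();P.append(s["eef_pos"]);F.append(s["force"]);Q.append(s["tool_rot"]);M.append(s["torque"])
    f=lambda a:(np.mean(a,0).round(2),(np.std(a,0)/n**.5).round(2))
    print("P",f(P),"F",f(F),"M",np.mean(M,0).round(3),"rot",np.round(Q[-1],4),"t",s["clock"])
    return S,np.mean(P,0),np.mean(F,0)
E
python3 - <<'E'
from h import *
S,P,F=avg(10)
go((683,164,279),104)
crop(S.im,310,105,370,160,12,"pics/s8c.png")
E
```

```text
P (array([683.54, 160.17, 286.8 ]), array([0.03, 0.01, 0.04])) F (array([-0.03, -0.08, -5.25]), array([0.08, 0.15, 0.17])) M [ 0.007  0.006 -0.013] rot [3.1391e+00 3.0000e-03 1.8121e+00] t 10.4333
pos [683.4 160.1 286.6] rot [3.139e+00 3.000e-03 1.812e+00] xyz cm [0.39 0.05 0.76] turn [ 0.002  0.003 -0.003] F [-0.4  -0.21 -5.85] w 15.1 t 10.43
```

View pics/s8c.png

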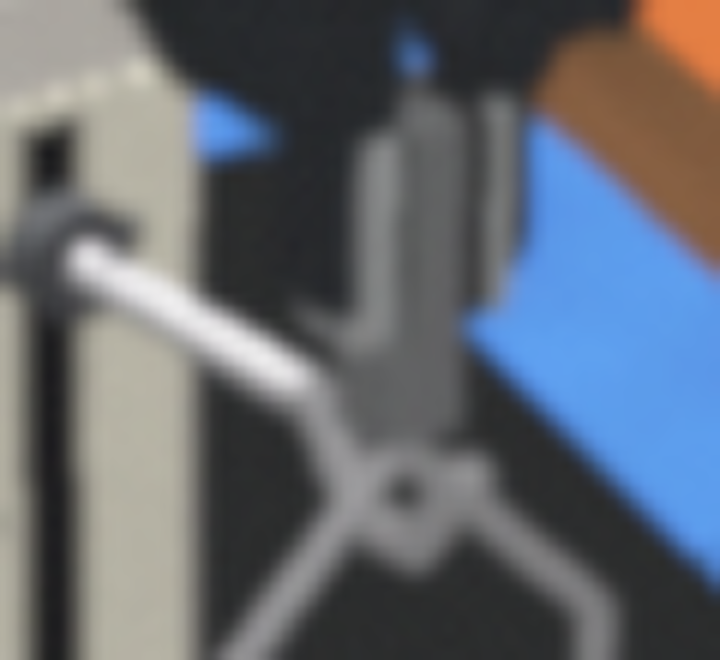

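Request:
arm_command --plan '[{"rx": 0, "ry": 0, "rz": 0, "x": 0, "y": 0, "z": 0.1, "jaw": 0.5}, {"rx": 0, "ry": 0, "rz": 0, "x": 0, "y": 0, "z": 0.3, "jaw": 0.5}, {"rx": 0, "ry": 0, "rz": 0, "x": 0, "y": 0, "z": 0.5, "jaw": 0.5}, {"rx": 0, "ry": 0, "rz": 0, "x": 0, "y": 0, "z": 0.7, "jaw": 0.5}, {"rx": 0, "ry": 0, "rz": 0, "x": 0, "y": 0, "z": 0.8, "jaw": 0.5}, {"rx": 0, "ry": 0, "rz": 0, "x": 0, "y": 0, "z": 0.9, "jaw": 0.5}, {"rx": 0, "ry": 0, "rz": 0, "x": 0, "y": 0, "z": 1.0, "jaw": 0.5}, {"rx": 0, "ry": 0, "rz": 0, "x": 0, "y": 0, "z": 1.1, "jaw": 0.5}, {"rx": 0, "ry": 0, "rz": 0, "x": 0, "y": 0, "z": 1.2, "jaw": 0.5}, {"rx": 0, "ry": 0, "rz": 0, "x": 0, "y": 0, "z": 1.3, "jaw": 0.5}]'

```text
clock: 11.27
eef_pos: [683.5, 160.1, 273.6]
tool_rot: [3.139, 0.003, 1.812]
force: [0.2, -0.7, -4.8]
width: 15.3
```

Request:
arm_command --plan '[{"rx": 0, "ry": 0, "rz": 0, "x": 0, "y": 0, "z": 0.1, "jaw": 0.5}, {"rx": 0, "ry": 0, "rz": 0, "x": 0, "y": 0, "z": 0.2, "jaw": 0.5}, {"rx": 0, "ry": 0, "rz": 0, "x": 0, "y": 0, "z": 0.3, "jaw": 0.5}, {"rx": 0, "ry": 0, "rz": 0, "x": 0, "y": 0, "z": 0.4, "jaw": 0.5}, {"rx": 0, "ry": 0, "rz": 0, "x": 0, "y": 0, "z": 0.5, "jaw": 0.5}, {"rx": 0, "ry": 0, "rz": 0, "x": 0, "y": 0, "z": 0.6, "jaw": 0.5}, {"rx": 0, "ry": 0, "rz": 0, "x": 0, "y": 0, "z": 0.7, "jaw": 0.5}, {"rx": 0, "ry": 0, "rz": 0, "x": 0, "y": 0, "z": 0.7, "jaw": 0.5}]'

```text
clock: 11.93
eef_pos: [683.6, 160.2, 266.5]
tool_rot: [3.139, 0.003, 1.812]
force: [0.9, -0.0, -3.4]
width: 15.2
```

```bash
python3 - <<'E'
from h import *
S,P,F=avg(10)
print("along x_tool, lateral:",F@[-.242,.97,0],F@[.97,.242,0])
crop(S.im,310,105,370,165,12,"pics/s9c.png")
E
```

```text
P (array([683.64, 160.15, 266.72]), array([0.  , 0.01, 0.01])) F (array([ 0.29,  0.12, -3.52]), array([0.15, 0.11, 0.22])) M [ 0.063 -0.074  0.004] rot [3.1386e+00 3.0000e-03 1.8120e+00] t 12.4333
along x_tool, lateral: 0.04453237482910119 0.3079318935472557
```

View pics/s9c.png

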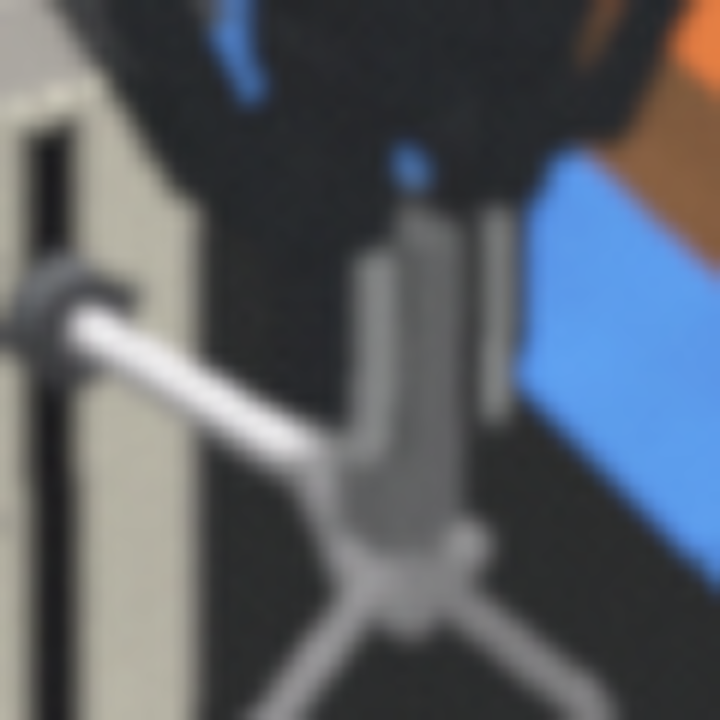

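Request:
arm_command --plan '[{"rx": 0, "ry": 0, "rz": 0, "x": 0, "y": 0.03, "z": 0.1, "jaw": 0.5}, {"rx": 0, "ry": 0, "rz": 0, "x": 0, "y": 0.06, "z": 0.2, "jaw": 0.5}, {"rx": 0, "ry": 0, "rz": 0, "x": 0, "y": 0.1, "z": 0.3, "jaw": 0.5}, {"rx": 0, "ry": 0, "rz": 0, "x": 0, "y": 0.1, "z": 0.4, "jaw": 0.5}, {"rx": 0, "ry": 0, "rz": 0, "x": 0, "y": 0.1, "z": 0.5, "jaw": 0.5}, {"rx": 0, "ry": 0, "rz": 0, "x": 0, "y": 0.1, "z": 0.6, "jaw": 0.5}, {"rx": 0, "ry": 0, "rz": 0, "x": 0, "y": 0.1, "z": 0.7, "jaw": 0.5}, {"rx": 0, "ry": 0, "rz": 0, "x": 0, "y": 0.1, "z": 0.7, "jaw": 0.5}]'

```text
clock: 13.1
eef_pos: [684.5, 160.3, 259.4]
tool_rot: [3.139, 0.003, 1.812]
force: [-0.6, -0.1, -2.8]
width: 15.2
```

```bash
python3 - <<'E'
from h import *
S,P,F=avg(10)
print("along x_tool, lateral:",F@[-.242,.97,0],F@[.97,.242,0])
E
```

```text
P (array([684.53, 160.35, 259.71]), array([0.01, 0.  , 0.01])) F (array([-0.72, -0.39, -2.95]), array([0.13, 0.13, 0.13])) M [-0.021  0.205  0.01 ] rot [3.1388e+00 3.0000e-03 1.8121e+00] t 13.6
along x_tool, lateral: -0.20044196454095792 -0.7878816740948029
```

Request:
arm_command --plan '[{"rx": 0, "ry": 0, "rz": 0, "x": 0, "y": -0.03, "z": 0.1, "jaw": 0.5}, {"rx": 0, "ry": 0, "rz": 0, "x": 0, "y": -0.06, "z": 0.2, "jaw": 0.5}, {"rx": 0, "ry": 0, "rz": 0, "x": 0, "y": -0.06, "z": 0.3, "jaw": 0.5}, {"rx": 0, "ry": 0, "rz": 0, "x": 0, "y": -0.06, "z": 0.4, "jaw": 0.5}, {"rx": 0, "ry": 0, "rz": 0, "x": 0, "y": -0.06, "z": 0.5, "jaw": 0.5}, {"rx": 0, "ry": 0, "rz": 0, "x": 0, "y": -0.06, "z": 0.6, "jaw": 0.5}, {"rx": 0, "ry": 0, "rz": 0, "x": 0, "y": -0.06, "z": 0.7, "jaw": 0.5}, {"rx": 0, "ry": 0, "rz": 0, "x": 0, "y": -0.06, "z": 0.8, "jaw": 0.5}, {"rx": 0, "ry": 0, "rz": 0, "x": 0, "y": -0.06, "z": 0.8, "jaw": 0.5}]'

```text
clock: 14.35
eef_pos: [684.3, 160.3, 251.7]
tool_rot: [3.138, 0.003, 1.812]
force: [1.2, 0.5, -1.3]
width: 14.8
```

```bash
python3 - <<'E'
from h import *
S,P,F=avg(10)
print("along x_tool, lateral:",F@[-.242,.97,0],F@[.97,.242,0])
E
```

```text
P (array([684.26, 160.27, 251.85]), array([0.01, 0.01, 0.01])) F (array([ 1.82,  0.53, -1.88]), array([0.11, 0.18, 0.16])) M [ 0.149 -0.446 -0.001] rot [3.1382e+00 3.0000e-03 1.8121e+00] t 14.85
along x_tool, lateral: 0.0765306196132304 1.8987538006294515
```

Request:
arm_command --plan '[{"rx": 0, "ry": 0, "rz": 0, "x": 0, "y": 0.02, "z": 0.1, "jaw": 0.5}, {"rx": 0, "ry": 0, "rz": 0, "x": 0, "y": 0.04, "z": 0.2, "jaw": 0.5}, {"rx": 0, "ry": 0, "rz": 0, "x": 0, "y": 0.04, "z": 0.3, "jaw": 0.5}, {"rx": 0, "ry": 0, "rz": 0, "x": 0, "y": 0.04, "z": 0.4, "jaw": 0.5}, {"rx": 0, "ry": 0, "rz": 0, "x": 0, "y": 0.04, "z": 0.5, "jaw": 0.5}, {"rx": 0, "ry": 0, "rz": 0, "x": 0, "y": 0.04, "z": 0.6, "jaw": 0.5}, {"rx": 0, "ry": 0, "rz": 0, "x": 0, "y": 0.04, "z": 0.7, "jaw": 0.5}, {"rx": 0, "ry": 0, "rz": 0, "x": 0, "y": 0.04, "z": 0.8, "jaw": 0.5}, {"rx": 0, "ry": 0, "rz": 0, "x": 0, "y": 0.04, "z": 0.8, "jaw": 0.5}]'

```text
clock: 15.6
eef_pos: [684.4, 160.3, 243.5]
tool_rot: [3.139, 0.003, 1.812]
force: [-0.3, 1.4, -1.1]
width: 15.6
```

```bash
python3 - <<'E'
from h import *
S,P,F=avg(12)
print("along x_tool, lateral:",F@[-.242,.97,0],F@[.97,.242,0])
crop(S.im,280,85,370,215,4.5,"pics/s10c.png")
E
```

```text
P (array([684.47, 160.31, 243.81]), array([0.01, 0.01, 0.01])) F (array([-0.3 ,  0.31, -1.04]), array([0.14, 0.14, 0.08])) M [ 0.05   0.123 -0.003] rot [3.1384e+00 3.0000e-03 1.8120e+00] t 16.2
along x_tool, lateral: 0.37766611386194104 -0.21876651192150331
```

View pics/s10c.png

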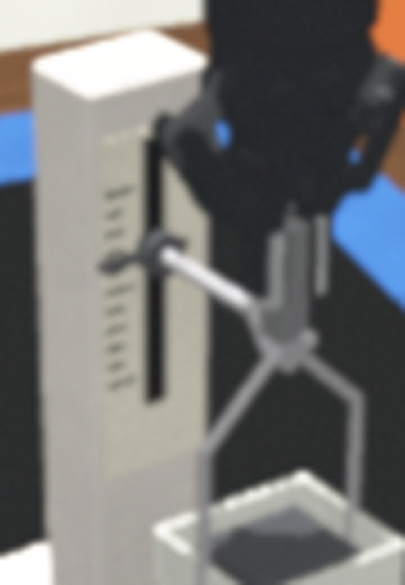

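Request:
arm_command --plan '[{"rx": 0, "ry": 0, "rz": 0, "x": 0, "y": -0.01, "z": 0.1, "jaw": 0.5}, {"rx": 0, "ry": 0, "rz": 0, "x": 0, "y": -0.01, "z": 0.2, "jaw": 0.5}, {"rx": 0, "ry": 0, "rz": 0, "x": 0, "y": -0.01, "z": 0.3, "jaw": 0.5}, {"rx": 0, "ry": 0, "rz": 0, "x": 0, "y": -0.01, "z": 0.4, "jaw": 0.5}, {"rx": 0, "ry": 0, "rz": 0, "x": 0, "y": -0.01, "z": 0.5, "jaw": 0.5}, {"rx": 0, "ry": 0, "rz": 0, "x": 0, "y": -0.01, "z": 0.6, "jaw": 0.5}, {"rx": 0, "ry": 0, "rz": 0, "x": 0, "y": -0.01, "z": 0.7, "jaw": 0.5}, {"rx": 0, "ry": 0, "rz": 0, "x": 0, "y": -0.01, "z": 0.75, "jaw": 0.5}, {"rx": 0, "ry": 0, "rz": 0, "x": 0, "y": -0.01, "z": 0.75, "jaw": 0.5}]'

```text
clock: 16.95
eef_pos: [684.5, 160.3, 236.2]
tool_rot: [3.138, 0.003, 1.812]
force: [-0.0, -0.0, -0.3]
width: 15.1
```

```bash
python3 - <<'E'
from h import *
S,P,F=avg(40)
print("along x_tool, lateral:",F@[-.242,.97,0],F@[.97,.242,0])
cv2.imwrite("pics/ref.png",S.im)
E
```

```text
P (array([684.46, 160.3 , 236.31]), array([0.  , 0.  , 0.01])) F (array([-0.22,  0.41,  0.  ]), array([0.06, 0.07, 0.09])) M [0.103 0.059 0.003] rot [3.1384e+00 3.0000e-03 1.8121e+00] t 18.95
along x_tool, lateral: 0.45675272335173095 -0.11781065649421367
```

Request:
arm_command --plan '[{"rx": 0, "ry": 0, "rz": 0, "x": 0.02, "y": -0.01, "z": 0, "jaw": 0.5}, {"rx": 0, "ry": 0, "rz": 0, "x": 0.04, "y": -0.01, "z": 0, "jaw": 0.5}, {"rx": 0, "ry": 0, "rz": 0, "x": 0.04, "y": -0.01, "z": 0, "jaw": 0.5}]'

```text
clock: 19.2
eef_pos: [684.4, 160.3, 236.4]
tool_rot: [3.138, 0.003, 1.812]
force: [0.8, 0.1, 0.3]
width: 14.9
```

```bash
python3 - <<'E'
from h import *
S,P,F=avg(40)
print("along x_tool, lateral:",F@[-.242,.97,0],F@[.97,.242,0])
E
```

```text
P (array([684.35, 160.45, 236.32]), array([0.  , 0.01, 0.  ])) F (array([ 0.89, -1.13, -0.13]), array([0.09, 0.12, 0.08])) M [-0.3   -0.223 -0.005] rot [3.1384e+00 3.1000e-03 1.8120e+00] t 21.2
along x_tool, lateral: -1.3097998214355775 0.5865599219487369
```

Request:
arm_command --plan '[{"rx": 0, "ry": 0, "rz": 0, "x": -0.015, "y": 0.008, "z": 0, "jaw": 0.5}, {"rx": 0, "ry": 0, "rz": 0, "x": -0.03, "y": 0.008, "z": 0, "jaw": 0.5}, {"rx": 0, "ry": 0, "rz": 0, "x": -0.03, "y": 0.008, "z": 0, "jaw": 0.5}]'

```text
clock: 21.45
eef_pos: [684.3, 160.5, 236.3]
tool_rot: [3.139, 0.003, 1.812]
force: [1.0, -1.8, -0.1]
width: 15.3
```

```bash
python3 - <<'E'
from h import *
S,P,F=avg(30)
print("along x_tool, lateral:",F@[-.242,.97,0],F@[.97,.242,0])
cv2.imwrite("pics/ref.png",S.im)
crop(S.im,270,85,380,225,4.2,"pics/s11c.png")
E
```

```text
P (array([684.38, 160.41, 236.29]), array([0.  , 0.01, 0.  ])) F (array([ 0.53, -0.79, -0.24]), array([0.1 , 0.13, 0.11])) M [-0.199 -0.149  0.002] rot [3.1385e+00 3.0000e-03 1.8120e+00] t 22.95
along x_tool, lateral: -0.8989766694147214 0.3226873809592698
```

View pics/s11c.png

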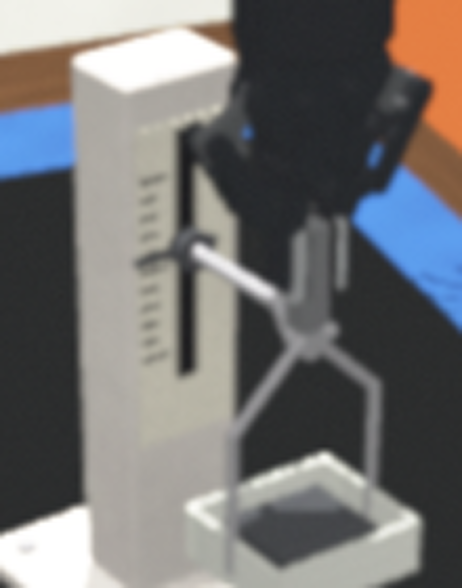

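Request:
arm_command --plan '[{"rx": 0, "ry": 0, "rz": 0, "x": -0.02, "y": 0.01, "z": 0, "jaw": 0.5}, {"rx": 0, "ry": 0, "rz": 0, "x": -0.04, "y": 0.01, "z": 0, "jaw": 0.5}, {"rx": 0, "ry": 0, "rz": 0, "x": -0.04, "y": 0.01, "z": 0, "jaw": 0.5}]'

```text
clock: 23.2
eef_pos: [684.4, 160.3, 236.2]
tool_rot: [3.139, 0.003, 1.812]
force: [-0.2, -0.3, -0.5]
width: 15.0
```

```bash
python3 - <<'E'
from h import *
S,P,F=avg(30)
print("along x_tool, lateral:",F@[-.242,.97,0],F@[.97,.242,0])
cv2.imwrite("pics/ref.png",S.im)
E
```

```text
P (array([684.48, 160.23, 236.26]), array([0.01, 0.01, 0.  ])) F (array([-0.49,  1.02, -0.1 ]), array([0.09, 0.09, 0.1 ])) M [ 0.252  0.139 -0.008] rot [3.1386e+00 2.8000e-03 1.8121e+00] t 24.7
along x_tool, lateral: 1.1104327850009337 -0.22452944062471544
```

Request:
arm_command --plan '[{"rx": 0, "ry": 0, "rz": 0, "x": 0.01, "y": 0, "z": 0, "jaw": 0.5}, {"rx": 0, "ry": 0, "rz": 0, "x": 0.02, "y": 0, "z": 0, "jaw": 0.5}, {"rx": 0, "ry": 0, "rz": 0, "x": 0.02, "y": 0, "z": 0, "jaw": 0.5}]'

```text
clock: 24.95
eef_pos: [684.5, 160.2, 236.3]
tool_rot: [3.139, 0.003, 1.812]
force: [-1.1, 0.8, -0.1]
width: 15.1
```

```bash
python3 - <<'E'
from h import *
S,P,F=avg(20)
print("along x_tool, lateral:",F@[-.242,.97,0],F@[.97,.242,0])
cv2.imwrite("pics/ref.png",S.im)
E
```

```text
P (array([684.5 , 160.25, 236.28]), array([0.  , 0.01, 0.  ])) F (array([-0.8 ,  1.05, -0.29]), array([0.09, 0.11, 0.1 ])) M [0.23  0.18  0.003] rot [3.1386e+00 2.8000e-03 1.8121e+00] t 25.95
along x_tool, lateral: 1.2096645209229748 -0.5196846819521715
```

Request:
arm_command --plan '[{"rx": 0, "ry": 0, "rz": 0, "x": 0.02, "y": -0.005, "z": 0.05, "jaw": 0.5}, {"rx": 0, "ry": 0, "rz": 0, "x": 0.03, "y": -0.01, "z": 0.1, "jaw": 0.5}, {"rx": 0, "ry": 0, "rz": 0, "x": 0.03, "y": -0.01, "z": 0.1, "jaw": 0.5}]'

```text
clock: 26.2
eef_pos: [684.5, 160.3, 235.2]
tool_rot: [3.138, 0.003, 1.812]
force: [-0.5, 0.8, 0.6]
width: 15.2
```

```bash
python3 - <<'E'
from h import *
S,P,F=avg(30)
print("along x_tool, lateral:",F@[-.242,.97,0],F@[.97,.242,0])
cv2.imwrite("pics/ref.png",S.im)
E
```

```text
P (array([684.43, 160.37, 235.31]), array([0.  , 0.01, 0.  ])) F (array([ 0.14, -0.44, -0.11]), array([0.1 , 0.09, 0.07])) M [-0.077 -0.029  0.005] rot [3.1385e+00 3.0000e-03 1.8121e+00] t 27.7
along x_tool, lateral: -0.45660502374497236 0.03054649849355098
```

Request:
arm_command --plan '[{"rx": 0, "ry": 0, "rz": 0, "x": 0, "y": 0, "z": 0, "jaw": 1.5}, {"rx": 0, "ry": 0, "rz": 0, "x": 0, "y": 0, "z": 0, "jaw": 1.6}, {"rx": 0, "ry": 0, "rz": 0, "x": 0, "y": 0, "z": 0, "jaw": 1.7}, {"rx": 0, "ry": 0, "rz": 0, "x": 0, "y": 0, "z": 0, "jaw": 1.8}, {"rx": 0, "ry": 0, "rz": 0, "x": 0, "y": 0, "z": 0, "jaw": 2.0}, {"rx": 0, "ry": 0, "rz": 0, "x": 0, "y": 0, "z": 0, "jaw": 2.3}, {"rx": 0, "ry": 0, "rz": 0, "x": 0, "y": 0, "z": 0, "jaw": 2.7}, {"rx": 0, "ry": 0, "rz": 0, "x": 0, "y": 0, "z": 0, "jaw": 3.2}, {"rx": 0, "ry": 0, "rz": 0, "x": 0, "y": 0, "z": 0, "jaw": 3.8}, {"rx": 0, "ry": 0, "rz": 0, "x": 0, "y": 0, "z": 0, "jaw": 4.5}]'

```text
clock: 28.53
eef_pos: [684.4, 160.4, 235.3]
tool_rot: [3.138, 0.003, 1.812]
force: [-0.1, -0.0, 0.8]
width: 44.9
```

```bash
python3 - <<'E'
from h import *
ref=cv2.imread("pics/ref.png")
S,P,F=avg(8); go((684.4,160.4,290),104)
a=cv2.resize(ref[85:225,270:380],None,fx=3.6,fy=3.6,interpolation=cv2.INTER_CUBIC)
b=cv2.resize(S.im[85:225,270:380],None,fx=3.6,fy=3.6,interpolation=cv2.INTER_CUBIC)
cv2.imwrite("pics/s12.png",np.hstack([a,b]))
E
```

```text
P (array([684.4 , 160.41, 235.31]), array([0.  , 0.01, 0.01])) F (array([ 0.15, -0.21, -0.04]), array([0.12, 0.16, 0.22])) M [ 0.001 -0.005  0.015] rot [3.1384e+00 3.1000e-03 1.8121e+00] t 28.9333
pos [684.4 160.4 235.3] rot [3.138e+00 3.000e-03 1.812e+00] xyz cm [-0.02  0.02 -5.47] turn [ 0.003  0.003 -0.003] F [ 0.53 -0.04  0.32] w 45.3 t 28.93
```

View pics/s12.png

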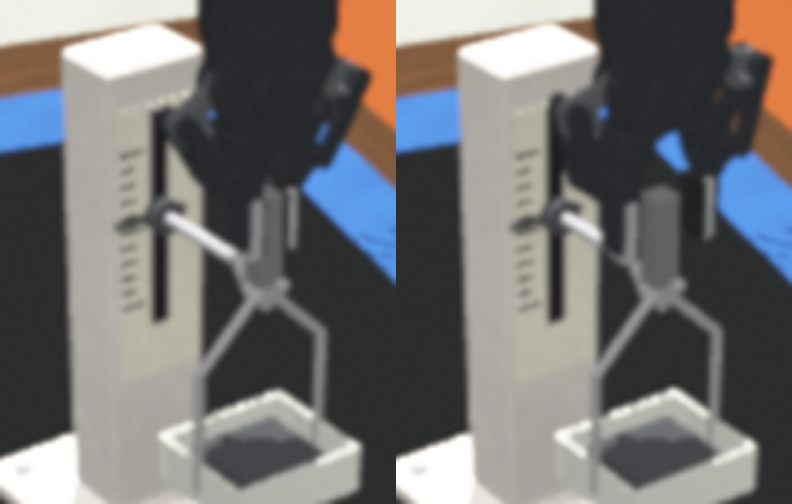

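Request:
arm_command --plan '[{"rx": 0, "ry": 0, "rz": 0, "x": 0, "y": 0, "z": -0.2, "jaw": 4.5}, {"rx": 0, "ry": 0, "rz": 0, "x": 0, "y": 0, "z": -0.7, "jaw": 4.5}, {"rx": 0, "ry": 0, "rz": 0, "x": 0, "y": 0, "z": -1.5, "jaw": 4.5}, {"rx": 0, "ry": 0, "rz": 0, "x": 0, "y": 0, "z": -2.4, "jaw": 4.5}, {"rx": 0, "ry": 0, "rz": 0, "x": 0, "y": 0, "z": -3.4, "jaw": 4.5}, {"rx": 0, "ry": 0, "rz": 0, "x": 0, "y": 0, "z": -4.5, "jaw": 4.5}, {"rx": 0, "ry": 0, "rz": 0, "x": 0, "y": 0, "z": -5.6, "jaw": 4.5}, {"rx": 0, "ry": 0, "rz": 0, "x": 0, "y": 0, "z": -6.8, "jaw": 4.5}, {"rx": 0, "ry": 0, "rz": 0, "x": 0, "y": 0, "z": -8, "jaw": 4.5}, {"rx": 0, "ry": 0, "rz": 0, "x": 0, "y": 0, "z": -9, "jaw": 4.5}]'

```text
clock: 29.77
eef_pos: [684.4, 160.6, 327.4]
tool_rot: [3.137, 0.003, 1.812]
force: [0.3, -0.6, -0.1]
width: 44.9
```

Request:
arm_command --plan '[{"rx": 0, "ry": 0, "rz": 0, "x": -0.5, "y": 0, "z": -0.8, "jaw": 4.5}, {"rx": 0, "ry": 0, "rz": 0, "x": -2, "y": 0, "z": -1.5, "jaw": 4.5}, {"rx": 0, "ry": 0, "rz": 0, "x": -4, "y": 0, "z": -2, "jaw": 4.5}, {"rx": 0, "ry": 0, "rz": 0, "x": -6, "y": 0, "z": -2.5, "jaw": 4.5}, {"rx": 0, "ry": 0, "rz": 0, "x": -8, "y": 0, "z": -3, "jaw": 4.5}, {"rx": 0, "ry": 0, "rz": 0, "x": -10, "y": 0, "z": -3, "jaw": 4.5}, {"rx": 0, "ry": 0, "rz": 0, "x": -11.5, "y": 0, "z": -3, "jaw": 4.5}, {"rx": 0, "ry": 0, "rz": 0, "x": -12, "y": 0, "z": -3, "jaw": 4.5}, {"rx": 0, "ry": 0, "rz": 0, "x": -12, "y": 0, "z": -3, "jaw": 4.5}]'

```text
clock: 30.52
eef_pos: [713.0, 41.3, 357.5]
tool_rot: [3.138, 0.004, 1.808]
force: [0.3, 0.2, 0.4]
width: 44.8
```

```bash
python3 - <<'E'
from h import *
A=Cam("side")
S,P,F=avg(20)
print("motion diff max in carrier/pointer area",np.abs(A.im[100:235,300:375].astype(int)-S.im[100:235,300:375]).max())
ref=cv2.imread("pics/ref.png")
a=cv2.resize(ref[85:225,270:380],None,fx=3.6,fy=3.6,interpolation=cv2.INTER_CUBIC)
b=cv2.resize(S.im[85:225,270:380],None,fx=3.6,fy=3.6,interpolation=cv2.INTER_CUBIC)
cv2.imwrite("pics/s13.png",np.hstack([a,b]))
cv2.imwrite("pics/t13.png",Cam("top").im)
E
```

```text
P (array([712.83,  44.79, 357.7 ]), array([0.02, 0.17, 0.03])) F (array([0.13, 0.17, 0.11]), array([0.11, 0.12, 0.11])) M [ 0.     0.011 -0.011] rot [3.1367e+00 3.0000e-03 1.8120e+00] t 31.5667
motion diff max in carrier/pointer area 72
```

View pics/s13.png

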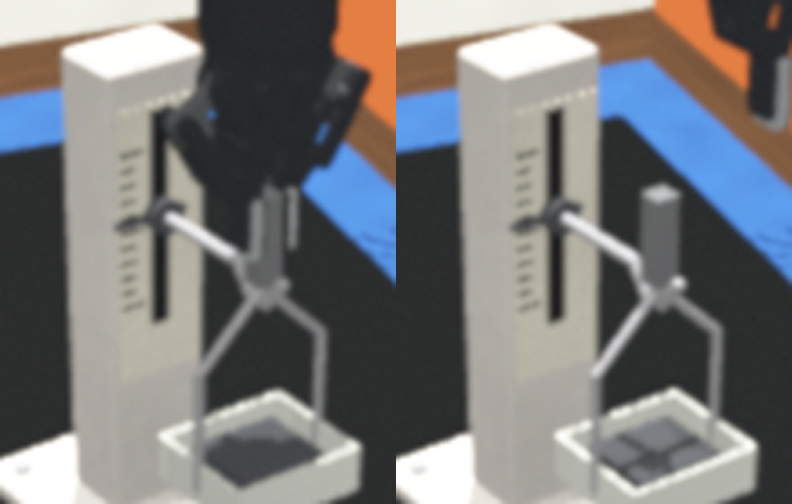

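View pics/t13.png

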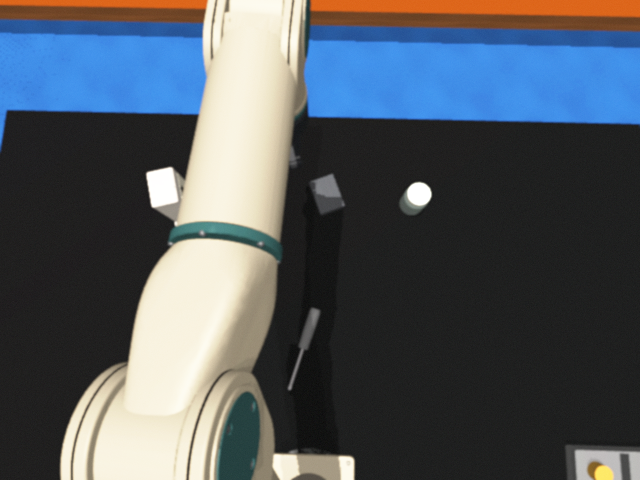

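```bash
python3 - <<'E'
from h import *
fr=[Cam("side").im[100:235,310:372].astype(float) for _ in range(16)]
a=np.mean(fr[:4],0)
for i in (4,8,12): print(np.abs(np.mean(fr[i:i+4],0)-a).max().round(1),end=' ')
print(np.abs(fr[1]-fr[0]).max())
g=[cv2.cvtColor(f.astype(np.float32)/255,cv2.COLOR_BGR2GRAY) for f in fr]
print([tuple(np.round(cv2.phaseCorrelate(g[0],x)[0],3)) for x in g[1::3]])
E
```

```text
5.0 10.8 11.0 23.0
[(np.float64(-0.011), np.float64(0.496)), (np.float64(0.013), np.float64(0.501)), (np.float64(0.016), np.float64(0.518)), (np.float64(-0.002), np.float64(0.536)), (np.float64(0.01), np.float64(0.527))]
```

```bash
python3 - <<'E'
from h import *
m=lambda:np.mean([Cam("side").im.astype(float) for _ in range(4)],0)
a=[m() for _ in range(8)]
for x in a[1:]:
    d=np.abs(x-a[0]).max(2)[100:235,300:375];k=np.unravel_index(d.argmax(),d.shape);print(d.max().round(1),k[1]+300,k[0]+100,(d>8).sum(),end=' | ')
print(ctrl.read_state()["clock"])
E
```

```text
2.5 358 202 0 | 2.2 343 165 0 | 2.2 343 165 0 | 2.0 314 160 0 | 2.8 358 201 0 | 2.2 358 201 0 | 2.5 359 201 0 | 34.0167
```

Completely still now. Handing in.

```bash
python3 - <<'E'
from cell import ctrl
print(ctrl.finish_job(), ctrl.read_state()["clock"])
E
```

```text
the job is handed in; nothing more can be done
the job is handed in; nothing more can be done
```

The carrier is hanging by its bail in the crook of the hook, and I handed the job in at about 34 s.

**What I did:** I gripped the post and carried the bail over the hook's tip. I then lowered it in small steps, mostly at about 12 mm/s, with one pause in the lowering per 7–8 mm. The carrier weighs about 5.3 N. Before opening the jaws I nulled the wrist forces. Then I opened slowly, backed straight up and moved clear.

**Last checks:**
- **Before release:** the vertical wrist force averaged −0.11 ± 0.07 N, which is about 1 mm of pointer travel. A horizontal force of about 0.45 N along the hook remained, after several tries at reducing it.
- **After release:** the pointer and carrier look unchanged in the side view before and after opening. The pointer is about mid-scale, and the carrier looks level.
- **Stillness:** two early comparisons of side-view pictures differed a little (up to 72 grey levels while the arm was still settling, then about 11). I did not trace the cause. Averaged pictures over the last 1.6 s differed by less than 3 grey levels, so nothing was moving at hand-in. A phase-correlation check gave an implausible constant half-pixel offset, so I disregarded it.
- **Other things on the bench:** in the top view the block, jar and screwdriver look to be where they started. I judged this by eye only.

One disagreement in measurement: the two cameras placed the hook and carrier 4–7 mm apart. I therefore set the final alignment from the side view and the measured contact forces.

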